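# Pack and level the fourth foot of the printer stand

## Task

Three of the printer stand's four levelling feet already stand on beech packers; the fourth, at the near corner, was left wound up and hangs in the air. Put the loose packer flat on the desk under that foot so that the whole sole is over it, then turn the foot's hand knob clockwise (seen from above) to screw the foot down until it just bears on the packer: firmly enough not to be loose, but without jacking up the stand. Let go, and leave everything else on the desk where it is.

Things in the scene. Friction and masses are not known exactly. Their poses are not given: they have to be found in the camera images.
- packer_mid (a point): the loose beech packer: a plain flat slip of light wood, 150 mm long (its x), 56 mm wide (its y), 11 to 12 mm thick, lying flat on the desk to the right of the stand; about 85 g. The point is its centre, about 6 mm above the desk. It can be gripped from above across its width near one end; both ends are the same.
- packer: the same packer; origin at the centre of its underside, x along its length, y across, z up.
- knob (a point): the black lobed hand knob on top of the wound-up foot's stud: round, 44 mm in diameter, 34 mm high, gripped across at any angle. The point is on the vertical screw axis, 1 mm above the knob's mid-height, a good height for the grasp from above. Its underside is 13 to 15 mm above the level of the stand's board.
- screw: the same screw (knob, stud, foot turn as one; origin on the axis). A clockwise turn sinks it 5 mm, knob included (right-hand thread). The thread drags with a steady 0.06 N m or so, holds wherever it is left and cannot be pushed down. Some 0.4 to 0.8 of a turn is needed; how much is not known beforehand.
- foot_axis (a point): a point on the screw axis, at the foot: where the foot is in plan. Its height reading is too coarse to tell the moment of touch.
- foot: the foot's round rubber sole, 40 mm across, 6 mm thick, at first some 2 to 3.5 mm higher than a packer's top. It gives about 1 mm for 14 N (11 N more per radian of knob turn after touching). Rubbing on the packer it adds 0.006 to 0.009 N m at the knob per newton of load: this rise over the thread's drag is how the touch is felt. Origin: on the axis, near desk level.
- stand: printer stand, fixed: dark board 340 (x) by 440 mm (y), top 90 mm up; the printer's side is 120 mm from the knob's axis. Origin: its centre, on the desk. Screw axis at x -110, y -260 mm in this frame, in a lug 44 mm wide that reaches 22 mm beyond the axis, 47 to 63 mm up. Bring the packer in along the stand's +y, its length along y. A foot 220 mm further along +x is already set.
- mug: blue ceramic mug, 80 mm across, 92 mm high, handle to one side. Origin at the centre of its underside. A bystander: leave it.
- stapler: dark red and black stapler, 150 x 36 mm, 53 mm high. Origin at the centre of its underside. A bystander: leave it.
- tape: grey tape dispenser with a clear roll, 150 x 55 mm, 92 mm high. Origin at the centre of its underside. A bystander: leave it.
- punch: two-hole paper punch with a blue-grey lever, 120 x 120 mm, 75 mm high. Origin at the centre of its underside. A bystander: leave it.
- spanner: steel spanner lying flat, 190 mm long, 8 mm thick. Origin at the centre of its underside. A bystander: leave it.
- spare_foot: spare levelling foot without a knob, standing on its rubber sole, stud up: 40 mm across, 82 mm high. Not needed. Origin at the centre of its underside. A bystander: leave it.
- staples: small card box of staples, 34 x 58 mm, 22 mm high, lying on the stand's board. Origin at the centre of its underside. A bystander: leave it.
Mind the look-alikes: they are no part of the job. Of the things like the packer, leave any that is purple or turquoise; of the rest the larger one is meant.

How it is judged:
By the outcome, as a careful person would: the job done as asked, in the order asked, and still so for the second after the job is handed in, with the robot touching nothing.
It also fails if it takes over 72 s, if anything falls off the work surface, if the arm or the gripper's body presses on something with over 40 N, if the wrist force passes 120 N, or if a joint passes its speed limit or range.

## Robot

A 7-joint arm with a two-finger parallel gripper is mounted at the origin on the work surface. World frame = base frame: x ahead of the robot, y to its left, z up, the work surface at z = 0. Lengths are in m, angles in rad, forces in N, time in s.
With the tool pointing down it reaches from about 0.4 to 0.9 m from the base axis. Payload 5.5 kg.
Tool frame: the origin (TCP) lies on the centre line of the jaws, within the pads' length; the fingertips stand 25 mm ahead of it and the grasp point (between the pads) lies 6 mm ahead of it (manip.nose_length is the distance from the TCP to the fingertips, in m); y points along the fingers, x is the direction in which the jaws open and shut, and the axes are right-handed (so a half turn about y gives the same grasp; the last joint's range is limited). The gripper opens to 85 mm and grips with 20 to 120 N. Pads are 22 mm wide; open, the fingers measure 114 mm over their backs; the gripper's body (76 mm by 85 mm) begins 54 mm behind the grasp point. The pads swing forward as they close: fully open they stand 13 mm farther back than shut.
Start: joints at [1.584, 0.501, -0.427, 1.55, 0.221, 1.138, -0.21], TCP at [0.161, -0.63, 0.22] pointing down, gripper open.
Joint ranges: [-2.88, 2.88], [-0.31, 2.03], [-1.54, 1.56], [0.2, 2.42], [-1.41, 4.55], [0.19, 2.02], [-2.57, 2.57]. Speed limits (rad/s): [2.57, 2.57, 3.14, 3.14, 3.14, 3.14, 3.14].

## Interface

Orientations are given as a unit quaternion [w, x, y, z].
In Python, from cell import manip gives the robot as it stands. The module is installed in compiled form; this text tells all that it offers. Calls block until the motion is done:
- manip.movep(position, orientation): joint-space move of the TCP to a pose.
- manip.servo_line(position, rotation=None, feed=0.15, until_force=None): straight line of the TCP; rotation=None keeps the orientation; feed is the mean speed in m/s. With until_force (N) it stops when the force on the tool has changed by that much, and returns True; else False.
- manip.set_joints(angles): joint-space move.
- manip.set_gripper(opening): finger opening in m; the grip force is fixed at half the most; returns when the fingers have stopped.
- manip.dwell(seconds).
- manip.solve_ik(position, orientation): joint angles nearest the present ones, or None.
- manip.state(): the state.
- manip.read_camera(name): name is "scene" or "top" or "wrist"; returns (picture, depth): 480x640x3 uint8, red, green, blue; 480x640 float32, m along the optical axis (not along the pixel's ray), 0 where there is no reading.
- manip.get_calibration(name): a dict with "mtx" (3x3 intrinsics, pixels), "k1" (the pictures are not rectified: a ray, as slopes to the right and down, at radius r is drawn at 1 + k1 r^2 times it, then the intrinsics apply), "rvec" (rotation vector, rad) and "tvec" (3), from world to camera coordinates, as OpenCV has them; the wrist camera has in their place "T_tool_cam" (4x4, takes a point from camera to tool coordinates, whose origin is the TCP and whose axes are the tool frame's). Camera axes: x right, y down, z forward; pixel columns grow to the right and rows downward; lengths in m; the calibration is good to about 2 mm. A picture is of the moment at which its call begins: read the wrist's pose just before it. get_calibration takes no time and is no camera call.
A pose or a line that the arm cannot do raises manip.PlanningError and nothing moves.
- manip.hand_in(): hands the job in, once; it reports no verdict.
The state is a dict: "clock": time; "q": joint angles; "dq": joint speeds; "joint_torque": joint torques, N m; "tcp_pos": TCP position; "tool_rot": TCP orientation; "ft_force": force on the tool from outside, world axes, zero at the start; "wrist_torque": the same for the moment, N m; "finger_gap": finger opening in m.
Only numpy, scipy, OpenCV 4.12 (cv2) and the standard library are available. Lean on these libraries where they do the work, as an engineer would, in place of code of your own. Each camera call takes 0.05 s, during which the arm holds its last target.

## Working session

There is one attempt and no reset: what is moved stays moved. The work goes in short steps, each a Python script; the robot and the scene stay as the last script left them, time stands still between calls to the robot, and variables do not carry over. Pictures are saved under pics/ and viewed, and the job is handed in when it is done.

```bash
ls; mkdir -p pics
python3 - <<'E'
from cell import manip
import cv2,numpy as np
s=manip.state();print({k:np.round(v,3).tolist() for k,v in s.items()})
print(manip.nose_length)
for n in("scene","top","wrist"):
    c=manip.get_calibration(n);print(n,{k:np.round(v,4).tolist() for k,v in c.items()})
    im,d=manip.read_camera(n);cv2.imwrite(f"pics/{n}0.png",im[...,::-1]);np.save(f"pics/{n}0_d.npy",d)
    print(d.min(),d.max())
E
```

```text
pics
{'clock': 0.0, 'q': [1.584, 0.502, -0.427, 1.551, 0.221, 1.138, -0.21], 'dq': [-0.001, 0.001, 0.001, -0.001, -0.0, 0.002, 0.001], 'joint_torque': [0.0, -56.952, -5.816, -28.093, 0.011, 0.012, 0.0], 'tcp_pos': [0.16, -0.629, 0.219], 'tool_rot': [0.559, -0.558, 0.434, -0.433], 'ft_force': [-0.766, -0.796, -0.373], 'wrist_torque': [0.013, 0.051, 0.025], 'finger_gap': 0.086}
0.025
scene {'mtx': [[570.0127, 0.0, 322.6527], [0.0, 570.0127, 257.2925], [0.0, 0.0, 1.0]], 'k1': 0.0273, 'rvec': [1.6702, 1.8354, -0.7676], 'tvec': [0.0875, -0.3015, 1.8061]}
0.0 3.4213538
top {'mtx': [[436.1304, 0.0, 317.7695], [0.0, 436.1304, 239.9078], [0.0, 0.0, 1.0]], 'k1': -0.0417, 'rvec': [2.2047, -2.2096, 0.0335], 'tvec': [-0.0318, 0.5119, 1.3399]}
0.0 2.164413
wrist {'mtx': [[357.5317, 0.0, 320.8894], [0.0, 357.5317, 239.336], [0.0, 0.0, 1.0]], 'k1': -0.0524, 'T_tool_cam': [[1.0, 0.0002, 0.0002, -0.001], [-0.0001, -0.3072, 0.9516, -0.1532], [0.0003, -0.9516, -0.3072, 0.0791], [0.0, 0.0, 0.0, 1.0]]}
0.0 1.533259
```

View pics/scene0.png

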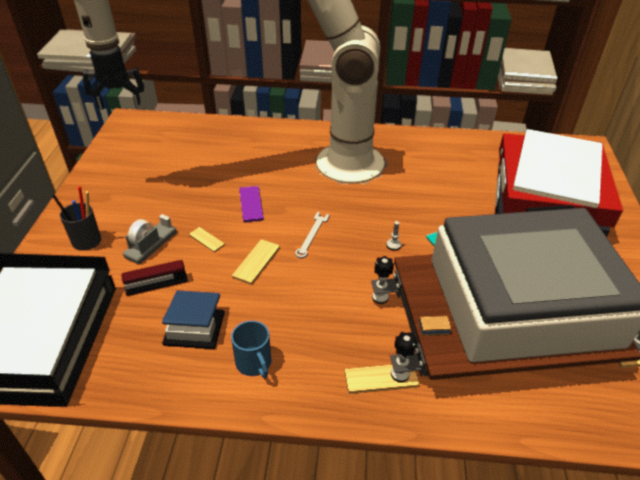

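View pics/top0.png

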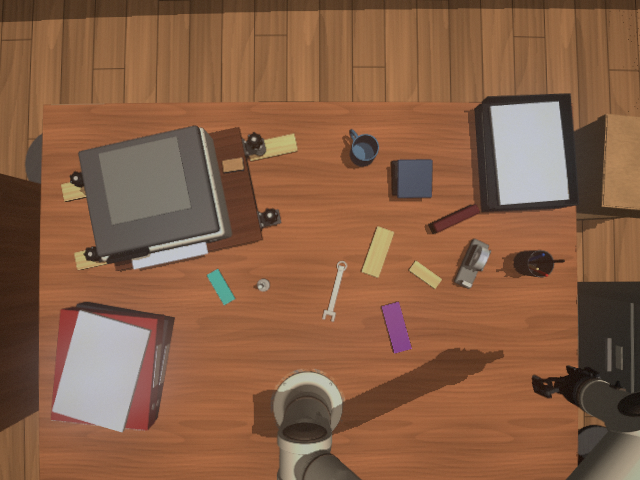

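View pics/wrist0.png

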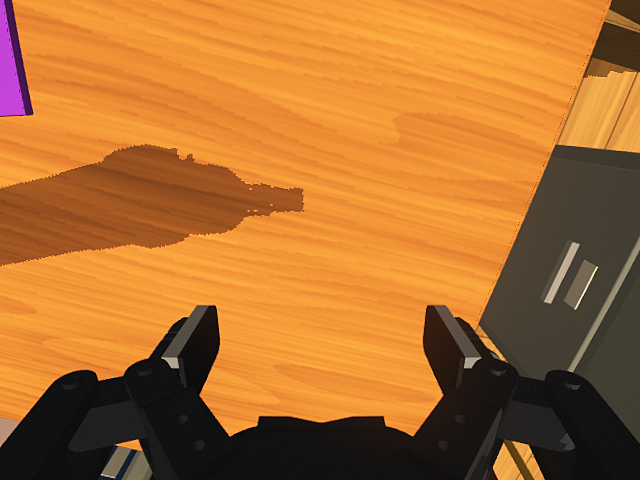

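```bash
cat > h.py <<'E'
from cell import manip
import cv2,numpy as np
from scipy.spatial.transform import Rotation as R
def q2R(q): return R.from_quat([q[1],q[2],q[3],q[0]]).as_matrix()
def R2q(M):
    x,y,z,w=R.from_matrix(M).as_quat(); return np.array([w,x,y,z])
def cam(name,st=None):
    """returns K,k1,Rwc,C : world = C + Rwc@ray"""
    c=manip.get_calibration(name)
    if name=="wrist":
        T=np.eye(4);T[:3,:3]=q2R(st["tool_rot"]);T[:3,3]=st["tcp_pos"]
        W=T@np.array(c["T_tool_cam"]);return np.array(c["mtx"]),c["k1"],W[:3,:3],W[:3,3]
    Rm=cv2.Rodrigues(np.array(c["rvec"],float))[0]
    return np.array(c["mtx"]),c["k1"],Rm.T,-Rm.T@np.array(c["tvec"])
def rays(cm,uv):
    K,k1,Rw,C=cm
    uv=np.asarray(uv,float).reshape(-1,1,2)
    n=cv2.undistortPoints(uv,K,np.array([k1,0,0,0.,0]),None,None,None) if 0 else cv2.undistortPointsIter(uv,K,np.array([k1,0,0,0.,0]),None,None,(3,50,1e-10))
    n=n.reshape(-1,2);d=np.c_[n,np.ones(len(n))]@Rw.T
    return C,d
def onplane(cm,uv,z):
    C,d=rays(cm,uv);return C+d*((z-C[2])/d[:,2])[:,None]
def proj(cm,P):
    K,k1,Rw,C=cm
    p=(np.atleast_2d(P)-C)@Rw
    n=p[:,:2]/p[:,2:];n=n*(1+k1*(n**2).sum(1,keepdims=True))
    return n@K[:2,:2].T+K[:2,2]
def tri(lst):
    A=np.zeros((3,3));b=np.zeros(3)
    for cm,uv in lst:
        C,d=rays(cm,uv);d=d[0]/np.linalg.norm(d[0]);M=np.eye(3)-np.outer(d,d);A+=M;b+=M@C
    P=np.linalg.solve(A,b)
    res=[np.linalg.norm((np.eye(3)-np.outer(d/np.linalg.norm(d),d/np.linalg.norm(d)))@(P-C)) for C,d in [(lambda t:(t[0],t[1][0]))(rays(c,u)) for c,u in lst]]
    return P,res
def woodmask(im):
    h=cv2.cvtColor(im,cv2.COLOR_RGB2HSV)
    return cv2.inRange(h,(20,60,130),(34,190,255))
def down(yaw):
    """tool: y axis down, x axis (jaw) at world angle yaw"""
    x=np.array([np.cos(yaw),np.sin(yaw),0]);y=np.array([0,0,-1.]);return R2q(np.c_[x,y,np.cross(x,y)])
def shot(name,fn):
    st=manip.state();im,d=manip.read_camera(name)
    cv2.imwrite(f"pics/{fn}.png",im[...,::-1]);np.save(f"pics/{fn}_d.npy",d)
    return im,d,cam(name,st),st
E
python3 - <<'E'
from h import *
t=cv2.imread('pics/top0.png');s=cv2.imread('pics/scene0.png')
a=cv2.resize(t[215:365,345:445],None,fx=4,fy=4,interpolation=cv2.INTER_CUBIC)
b=cv2.resize(s[220:420,330:450],(360,600),interpolation=cv2.INTER_CUBIC)
cv2.imwrite('pics/crop0.png',np.hstack([a[:600],b]))
T=cam('top');S=cam('scene')
for n,im in(('top',t),('scene',s)):
    m=woodmask(im[...,::-1]);k,l,st,c=cv2.connectedComponentsWithStats(m)
    for i in range(1,k):
        if st[i,4]>60:
            r=cv2.minAreaRect(cv2.findContours((l==i).astype(np.uint8),0,1)[0][0])
            P=onplane(cam(n),cv2.boxPoints(r),.012)
            print(n,st[i],np.round(c[i]),np.round(P[:,:2],3).tolist())
q=manip.state()['tool_rot'];print(q2R(q).round(2))
E
```

```text
top [263 134  34  24 541] [280. 145.] [[0.821, 0.146], [0.843, 0.041], [0.79, 0.03], [0.768, 0.135]]
top [ 61 183  23  16 216] [ 71. 190.] [[0.689, 0.775], [0.702, 0.712], [0.656, 0.701], [0.642, 0.763]]
top [362 227  32  50 851] [377. 251.] [[0.415, -0.166], [0.555, -0.215], [0.537, -0.267], [0.397, -0.217]]
top [ 75 251  11  11  93] [ 80. 256.] [[0.476, 0.726], [0.48, 0.695], [0.45, 0.69], [0.446, 0.722]]
top [ 77 261  20   7  71] [ 86. 264.] [[0.439, 0.719], [0.453, 0.659], [0.441, 0.656], [0.427, 0.715]]
top [409 261  33  27 383] [425. 274.] [[0.419, -0.312], [0.449, -0.333], [0.391, -0.414], [0.361, -0.393]]
scene [329   0  26  29 275] [343.  12.] [[-1.312, -0.179], [-1.425, -0.101], [-1.077, -0.022], [-0.982, -0.095]]
scene [335  25  44  32 354] [362.  39.] [[-0.744, -0.104], [-1.052, -0.12], [-1.051, 0.069], [-0.744, 0.069]]
scene [ 40  31  55  27 816] [68. 45.] [[-0.587, -1.269], [-0.825, -1.37], [-0.829, -1.14], [-0.591, -1.055]]
scene [117  33  13  14  82] [122.  38.] [[-0.831, -1.043], [-0.838, -0.993], [-0.713, -0.952], [-0.707, -1.0]]
scene [503  49  53  27 939] [528.  6
[... 724 characters left out ...]
cene [190 227  33  24 361] [206. 239.] [[0.403, -0.412], [0.361, -0.404], [0.426, -0.314], [0.466, -0.323]]
scene [233 240  46  43 898] [256. 261.] [[0.539, -0.267], [0.381, -0.212], [0.424, -0.164], [0.576, -0.222]]
scene [579 314  28   8  94] [591. 318.] [[0.59, 0.567], [0.576, 0.632], [0.595, 0.628], [0.609, 0.564]]
scene [528 318  38   9 131] [545. 322.] [[0.615, 0.446], [0.598, 0.533], [0.617, 0.53], [0.634, 0.444]]
scene [486 321  41   9 124] [506. 325.] [[0.637, 0.347], [0.617, 0.441], [0.635, 0.439], [0.655, 0.346]]
scene [ 345  365   74   27 1146] [373. 378.] [[0.794, 0.03], [0.76, 0.184], [0.818, 0.186], [0.85, 0.038]]
[[ 0.25 -0.    0.97]
 [-0.97  0.    0.25]
 [-0.   -1.    0.  ]]
```

View pics/crop0.png

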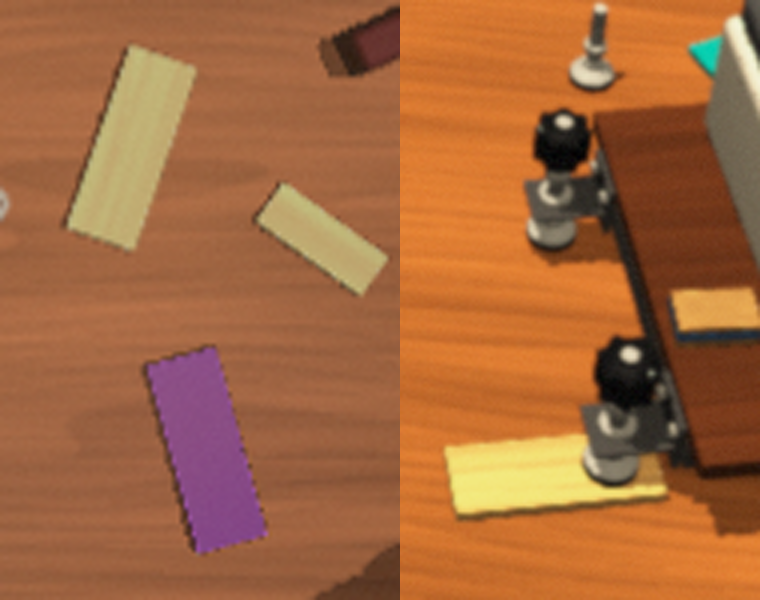

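Candidates (top view): the larger beech slip at (377,251), about 150×56 mm; a smaller beech slip at (425,274); a purple one at (396,327); a turquoise one at (221,287). The purple and turquoise are excluded, so the larger slip at (377,251) is the packer, and the crop confirms it. The wound-up foot is at scene (382,290), top (270,217), with bare desk under it. Now for a closer look with the wrist camera.

Run:
```python
from h import *
yaw=np.deg2rad(-109.5)
print(manip.solve_ik([.52,-.232,.2],down(yaw)))
print(manip.solve_ik([.52,-.232,.03],down(yaw)))
for g in(-168,-68,-268,-118,-218,12):
    print(g,manip.solve_ik([.57,.12,.13],down(np.deg2rad(g))))
manip.movep([.50,-.225,.2],down(yaw))
manip.set_gripper(.07)
im,d,cm,st=shot('wrist','w1')
print(st['clock'],st['q'],st['tcp_pos'],manip.state()['finger_gap'],manip.state()['clock'])
```

```text
[ 0.83714103  0.40485243 -0.58793163  1.77424729  0.25619625  1.0394401
 -1.75564589]
[ 0.69622535  0.61952917 -0.41642812  1.88170355  0.36608037  0.71569548
 -1.84216019]
-168 [ 0.61179523  0.88513262 -1.30387288  1.78664651  0.91470631  1.22915808
  2.38923284]
-68 [ 0.52086023  0.72816987 -1.09261284  1.78896557  0.72836172  1.09219801
 -2.01956331]
-268 [ 0.61179523  0.88513262 -1.30387288  1.78664651  0.91470631  1.22915808
  0.64390358]
-118 [ 0.0469804   0.48068005 -0.38640177  1.80401869  0.22433086  0.89998687
 -2.49962391]
-218 [ 0.61179523  0.88513262 -1.30387288  1.78664651  0.91470631  1.22915808
  1.51656821]
12 [ 0.52837966  0.73754394 -1.10738747  1.78876492  0.74090701  1.10007232
 -0.6323763 ]
2.3667 [ 0.86642711  0.36939004 -0.60612347  1.82474006  0.24348658  1.02224819
 -1.7482461 ] [ 0.49983236 -0.22551918  0.1999588 ] 0.06992866123044156 2.4167
```

View pics/w1.png

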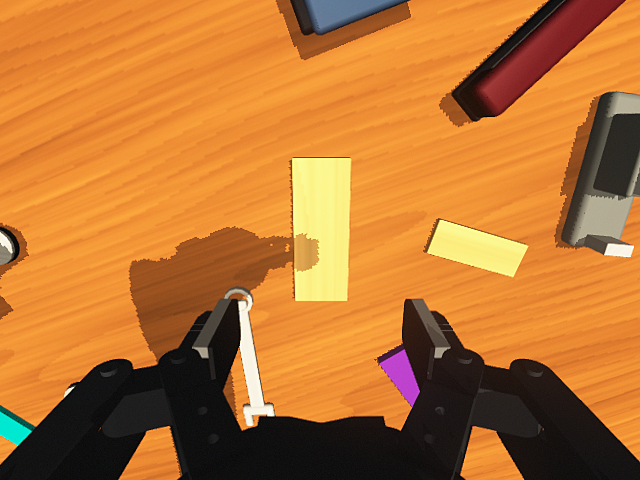

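```bash
python3 - <<'E'
from h import *
for i,(p) in enumerate(([.62,0.0,.27],[.55,.06,.27])):
    manip.movep(p,down(np.deg2rad(-90)))
    im,d,cm,st=shot('wrist',f'k{i}');np.save(f'pics/k{i}_st.npy',st,allow_pickle=True)
    print(st['clock'],st['q'].round(2) if hasattr(st['q'],'round') else st['q'],st['tcp_pos'])
E
python3 -c "
import cv2,numpy as np
cv2.imwrite('pics/k01.png',cv2.resize(np.hstack([cv2.imread('pics/k0.png'),cv2.imread('pics/k1.png')]),(800,300)))"
```

```text
3.45 [ 0.5   0.47 -0.74  1.57  0.33  1.24 -1.87] [ 0.61947858 -0.00250021  0.26913882]
3.9583 [ 0.49  0.34 -0.8   1.73  0.27  1.18 -1.96] [0.54926753 0.05865241 0.27008975]
```

View pics/k0.png

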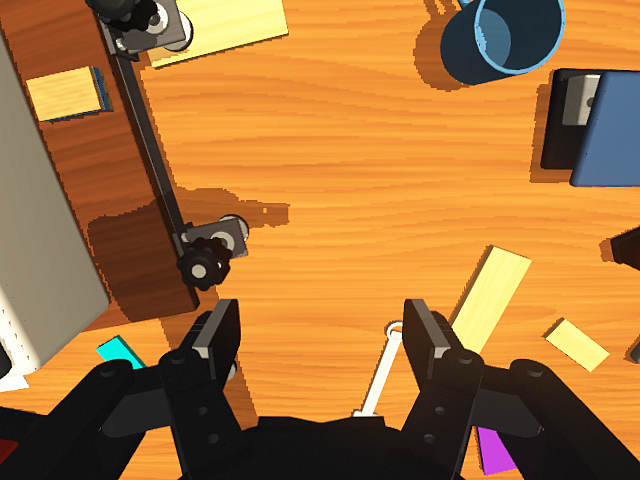

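View pics/k1.png

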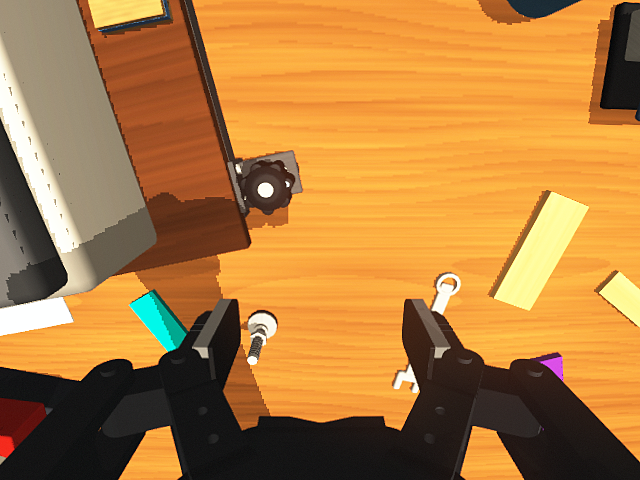

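```bash
cat > m.py <<'E'
from h import *
def blob(im,u,v,r=9):
    h=cv2.cvtColor(im,cv2.COLOR_BGR2HSV);m=((h[...,1]<60)&(h[...,2]>130)).astype(np.uint8)
    k,l,s,c=cv2.connectedComponentsWithStats(m)
    best=min(range(1,k),key=lambda i:np.hypot(*(c[i]-(u,v)))+(1e3 if s[i,4]<4 else 0));return c[best],s[best,4]
K=[]
for i,(u,v) in enumerate(((199,271),(265,190))):
    st=np.load(f'pics/k{i}_st.npy',allow_pickle=True).item()
    c,a=blob(cv2.imread(f'pics/k{i}.png'),u,v);print('cap',i,c,a);K.append((cam('wrist',st),c))
T=cam('top');S=cam('scene')
P,r=tri(K);print('cap wrist',P.round(4),np.round(r,4))
for nm,cm in(('top',T),('scene',S)):print(nm,'proj',proj(cm,P).round(1))
for nm,(u,v) in(('top',(271,215)),('scene',(386,260))):
    print(nm,blob(cv2.imread(f'pics/{nm}0.png'),u,v))
# packer
D={}
for n,f,cm in(('top','top0',T),('scene','scene0',S),('w1','w1',None),('k0','k0',K[0][0]),('k1','k1',K[1][0])):
    im=cv2.imread(f'pics/{f}.png');m=woodmask(im[...,::-1])
    if n=='w1':
        m|=cv2.inRange(im,(20,90,110),(110,190,200))*0
    k,l,s,c=cv2.connectedComponentsWithStats(m)
    tgt={'top':(377,251),'scene':(256,261),'w1':(322,200),'k0':(490,300),'k1':(540,250)}[n]
    i=min((i for i in range(1,k) if s[i,4]>200),key=lambda i:np.hypot(*(c[i]-tgt)))
    cn=max(cv2.findContours((l==i).astype(np.uint8),0,1)[0],key=len)
    b=cv2.boxPoints(cv2.minAreaRect(cn));print(n,s[i],b.round(1).tolist(),c[i].round(1));D[n]=(b,c[i])
PP,r=tri([(T,D['top'][1]),(S,D['scene'][1]),(K[1][0],D['k1'][1])]);print('packer',PP.round(4),np.round(r,4))
PP,r=tri([(T,D['top'][1]),(K[1][0],D['k1'][1])]);print('packer',PP.round(4),np.round(r,4))
for n,cm in(('k1',K[1][0]),('top',T)):
    Q=onplane(cm,D[n][0],.0115)[:,:2];e=Q-np.roll(Q,-1,0);print(n,Q.round(4).tolist(),Q.mean(0).round(4),np.hypot(*e.T).round(4),np.degrees(np.arctan2(e[:,1],e[:,0])).round(1))
E
python3 m.py
```

```text
cap 0 [198.33802817 270.92957746] 142
cap 1 [265.05586592 189.54748603] 179
cap wrist [0.5784 0.1041 0.1391] [0. 0.]
top proj [[268.7 214.8]]
scene proj [[385.4 259.5]]
top (array([269.26666667, 214.66666667]), np.int32(15))
scene (array([384.21052632, 260.10526316]), np.int32(19))
top [362 227  32  50 851] [[361.0, 271.20001220703125], [376.79998779296875, 225.8000030517578], [393.6000061035156, 231.60000610351562], [377.79998779296875, 277.1000061035156]] [377.3 251.5]
scene [233 240  46  43 898] [[232.1999969482422, 274.5], [264.5, 234.1999969482422], [279.6000061035156, 246.3000030517578], [247.3000030517578, 286.6000061035156]] [255.6 260.7]
w1 [ 292  158   59  143 7239] [[292.0, 158.0], [350.0, 158.0], [350.0, 300.0], [292.0, 300.0]] [322.7 225. ]
k0 [ 452  247   80  107 4003] [[444.5, 337.5], [496.29998779296875, 241.3000030517578], [531.7000122070312, 260.3999938964844], [479.8999938964844, 356.5]] [488.9 297.7]
k1 [ 494  192   95  119 4808] [[493.0, 297.3999938964844], [553.0999755859375, 187.0], [590.2000122070312, 207.1999969482422], [530.0999755859375, 317.70001220703125]] [541.1 250.9]
packer [ 0.4768 -0.2188  0.0053] [0.002  0.0007 0.0015]
packer [ 0.4769 -0.2177  0.0079] [0.0016 0.0016]
k1 [[0.4157, -0.164], [0.56, -0.216], [0.5357, -0.2684], [0.3849, -0.22]] [ 0.4741 -0.2171] [0.1534 0.0577 0.1584 0.0638] [ 160.2   65.2  -17.8 -118.8]
top [[0.4151, -0.1657], [0.5549, -0.2152], [0.5367, -0.2671], [0.397, -0.2174]] [ 0.4759 -0.2164] [0.1483 0.0549 0.1483 0.0547] [ 160.5   70.7  -19.6 -109.3]
```

```bash
cat >> m.py <<'E'
print('-----')
st=dict(tcp_pos=[0.49983236,-0.22551918,0.1999588],tool_rot=down(np.deg2rad(-109.5)))
W=cam('wrist',st);Q=onplane(W,[[292,157.5],[350.5,157.5],[348,300.5],[294.5,300.5]],.0115)[:,:2];e=Q-np.roll(Q,-1,0);print(Q.mean(0).round(4),np.hypot(*e.T).round(4),np.degrees(np.arctan2(e[:,1],e[:,0])).round(1))
PP,r=tri([(T,D['top'][1]),(W,[322.2,225.]),(K[1][0],D['k1'][1]),(S,D['scene'][1])]);print('packer',PP.round(4),np.round(r,4))
for im,cm,(u,v) in((cv2.imread('pics/k0.png'),K[0][0],(158,20)),(cv2.imread('pics/top0.png'),T,(255,140)),(cv2.imread('pics/scene0.png'),S,(406,340))):
    c,a=blob(im,u,v);X=onplane(cm,[c],.136)[0];d=X-P;print('foot2',c,a,X.round(4),np.hypot(d[0],d[1]).round(4),np.degrees(np.arctan2(d[1],d[0])).round(1))
# board edge in k1
im=cv2.imread('pics/k1.png');X=onplane(K[1][0],[[186,0],[228,150],[249,240]],.09);print(X.round(4),np.degrees(np.arctan2(*(X[0]-X[2])[1::-1])))
E
python3 m.py|sed -n '/---/,$p'; python3 -c "
import cv2,numpy as np
a=cv2.imread('pics/k0.png')[0:60,80:220];b=cv2.imread('pics/top0.png')[120:240,220:310]
cv2.imwrite('pics/c2.png',np.hstack([cv2.resize(a,(500,214)),np.vstack([cv2.resize(b,(285,380))[:214]])]))"
```

```text
-----
[ 0.4761 -0.2165] [0.0549 0.1491 0.057  0.1491] [  70.5  -19.1 -109.5  160.1]
packer [ 0.4783 -0.2189  0.0053] [0.0032 0.0041 0.0015 0.0007]
foot2 [166.36563307  22.93152455] 774 [0.7702 0.1094 0.136 ] 0.1919 1.6
foot2 [253.5        138.71428571] 14 [0.7942 0.148  0.136 ] 0.2203 11.5
foot2 [406.46153846 337.84615385] 26 [0.7952 0.148  0.136 ] 0.2213 11.5
[[0.7289 0.1707 0.09  ]
 [0.6063 0.1439 0.09  ]
 [0.52   0.1299 0.09  ]] 11.062414582907968
```

View pics/c2.png

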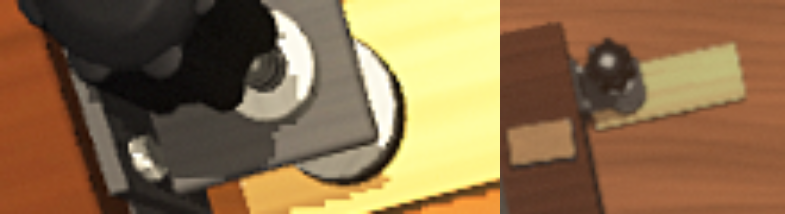

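```bash
python3 - <<'E'
from h import *
yaw=np.deg2rad(-109.4);a=np.deg2rad(-19.4)
g=np.array([.476,-.2165])+.058*np.array([np.cos(a),np.sin(a)])
q=down(yaw)
manip.movep([*g,.10],q)
manip.servo_line([*g,.045],q,feed=.12)
hit=manip.servo_line([*g,.015],q,feed=.03,until_force=4)
s=manip.state();print(hit,s['tcp_pos'],s['ft_force'],s['clock'])
z=s['tcp_pos'][2]
manip.servo_line([*g,z+.0025],q,feed=.03)
im,d,cm,st=shot('wrist','p1')
manip.set_gripper(.045)
s=manip.state();print(s['finger_gap'],s['tcp_pos'],s['ft_force'],s['clock'])
im,d,cm,st=shot('wrist','p2')
E
python3 -c "
import cv2,numpy as np
cv2.imwrite('pics/p12.png',cv2.resize(np.hstack([cv2.imread('pics/p1.png'),cv2.imread('pics/p2.png')]),(800,300)))"
```

```text
False [ 0.530909   -0.23582817  0.01520962] [ 0.10237133  0.79418489 -0.95023051] 7.0583
0.045124430949263133 [ 0.53065548 -0.23575619  0.01766914] [-0.43858711  0.16892426  0.00429992] 7.725
```

View pics/p12.png

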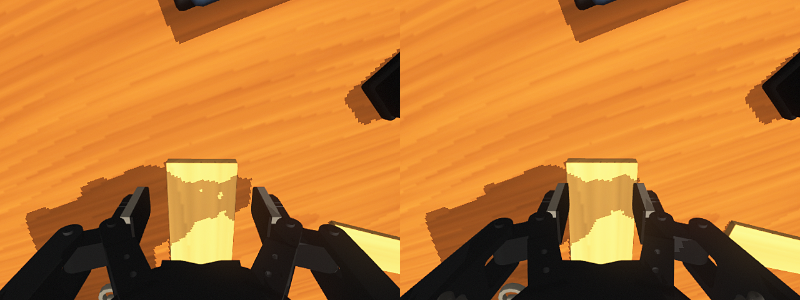

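```bash
python3 -c "
import cv2,numpy as np
a=[cv2.imread(f'pics/p{i}.png')[230:430,180:480] for i in(1,2)]
cv2.imwrite('pics/p12b.png',cv2.resize(np.vstack(a),(800,600)) if 0 else np.vstack([cv2.resize(x,(450,300)) for x in a]))"
python3 - <<'E'
from h import *
st=manip.state();cm=cam('wrist',st)
for y in(.006,.012,.018,.025):
    M=q2R(st['tool_rot'])
    P=[st['tcp_pos']+M@np.array([x,y,z]) for x in(-.0225,.0225,-.028,.028) for z in(-.011,.011)]
    print(y,proj(cm,P).round(0).tolist())
E
```

```text
0.006 [[278.0, 312.0], [276.0, 271.0], [368.0, 312.0], [370.0, 271.0], [267.0, 312.0], [265.0, 271.0], [379.0, 312.0], [381.0, 271.0]]
0.012 [[279.0, 306.0], [278.0, 266.0], [366.0, 306.0], [368.0, 266.0], [269.0, 306.0], [267.0, 266.0], [377.0, 306.0], [379.0, 266.0]]
0.018 [[281.0, 300.0], [279.0, 262.0], [365.0, 300.0], [367.0, 262.0], [270.0, 300.0], [268.0, 262.0], [375.0, 300.0], [377.0, 262.0]]
0.025 [[282.0, 294.0], [281.0, 257.0], [363.0, 294.0], [365.0, 257.0], [272.0, 294.0], [270.0, 257.0], [373.0, 294.0], [375.0, 257.0]]
```

View pics/p12b.png

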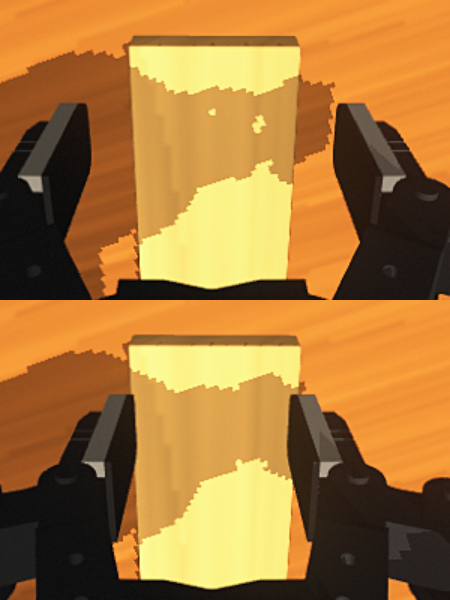

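Run:
```python
from h import *
st=manip.state();c=manip.get_calibration('wrist');T=np.array(c['T_tool_cam']);K=np.array(c['mtx'])
for f in('p1','p2','wrist0'):
    d=np.load(f'pics/{f}_d.npy')
    pts={'p1':[(236,303),(238,320),(234,330),(406,303),(320,300)],'p2':[(264,296),(266,310),(267,320),(374,296),(320,300),(300,270),(276,270)],'wrist0':[(210,312),(214,330),(434,312)]}[f]
    for u,v in pts:
        z=d[v,u];p=T@np.array([(u-K[0,2])/K[0,0]*z,(v-K[1,2])/K[1,1]*z,z,1]);print(f,(u,v),z.round(4),p[:3].round(4))
```

```text
p1 (236, 303) 0.147 [-0.0359 -0.0214  0.0084]
p1 (238, 320) 0.1502 [-0.0358 -0.0207  0.0001]
p1 (234, 330) 0.1419 [-0.0355 -0.0292  0.0007]
p1 (406, 303) 0.1477 [ 0.0342 -0.0207  0.0081]
p1 (320, 300) 0.1784 [-0.0014  0.0073 -0.0051]
p2 (264, 296) 0.1482 [-0.0246 -0.0194  0.0106]
p2 (266, 310) 0.1457 [-0.0234 -0.0234  0.0064]
p2 (267, 320) 0.1474 [-0.0232 -0.0231  0.0016]
p2 (374, 296) 0.1507 [ 0.0214 -0.0171  0.0095]
p2 (320, 300) 0.1779 [-0.0014  0.0068 -0.0049]
p2 (300, 270) 0.1736 [-0.0111  0.0075  0.011 ]
p2 (276, 270) 0.1726 [-0.0227  0.0065  0.0114]
wrist0 (210, 312) 0.1369 [-0.0435 -0.0315  0.01  ]
wrist0 (214, 330) 0.1428 [-0.0437 -0.0284  0.0002]
wrist0 (434, 312) 0.1351 [ 0.0417 -0.033   0.0109]
```

The wrist picture and its depth agree: the finger tips stand about 20 mm *behind* the TCP at this opening, not 25 mm ahead. That leaves them well above the packer, which is why the jaws closed on nothing. I'll open, go down until I feel contact, and go by the measured tip position.

Run:
```python
from h import *
q=down(np.deg2rad(-109.4));a=np.deg2rad(-19.4)
g=np.array([.476,-.2165])+.058*np.array([np.cos(a),np.sin(a)])
manip.set_gripper(.072)
manip.servo_line([*g,-.008],q,feed=.08)
hit=manip.servo_line([*g,-.030],q,feed=.02,until_force=4)
s=manip.state();print(hit,s['tcp_pos'],s['ft_force'],s['clock'])
manip.servo_line([*g,s['tcp_pos'][2]+.004],q,feed=.03)
manip.set_gripper(.045)
s=manip.state();print(s['finger_gap'],s['tcp_pos'],s['ft_force'],s['clock'])
im,d,cm,st=shot('wrist','p3')
```

```text
True [ 0.53075043 -0.2358534  -0.01928786] [-0.42988782 -0.1794779   6.09377437] 9.2917
0.0545356184530985 [ 0.53095028 -0.23582849 -0.01467902] [-2.01605884  0.1524816   7.10160722] 9.8833
```

View pics/p3.png

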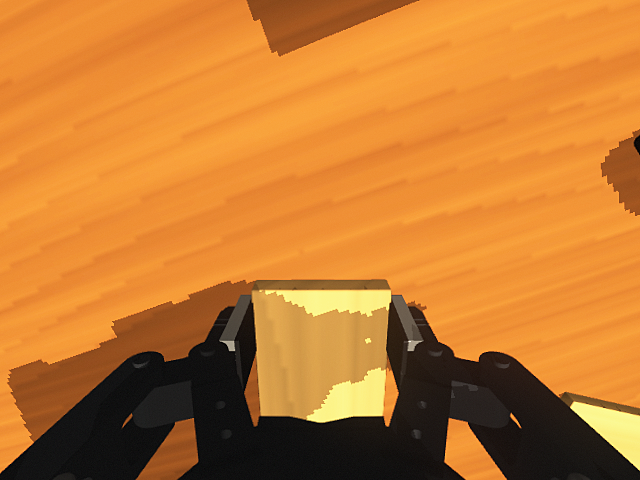

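```bash
cat >> h.py <<'E'
A=np.array([.5784,.1041]);SY=np.deg2rad(11.5);YS=np.array([-np.sin(SY),np.cos(SY)]);XS=np.array([np.cos(SY),np.sin(SY)])
E
python3 - <<'E'
from h import *
q=down(np.deg2rad(-109.4))
p=manip.state()['tcp_pos']
manip.servo_line([p[0],p[1],.16],q,feed=.2)
s=manip.state();print(s['finger_gap'],s['ft_force'],s['clock'])
q2=down(SY+np.pi)
G=A-.177*YS
for z in(.18,-.012):print(G,manip.solve_ik([*G,z],q2))
print(manip.solve_ik([*(A-.095*YS),-.012],q2))
manip.movep([*G,.16],q2)
im,d,cm,st=shot('wrist','p4');np.save('pics/p4_st.npy',st,allow_pickle=True)
print(st['q'],st['tcp_pos'],st['finger_gap'],st['clock'],st['ft_force'])
E
```

```text
0.05432677009082855 [-0.21588276  0.61604301 -1.00411629] 10.9583
[ 0.61368812 -0.06934667] [-0.4422767   0.5337753   0.70243753  1.70518823 -0.38938313  1.04697923
 -2.55098473]
[ 0.61368812 -0.06934667] [-0.26639624  0.76149195  0.45711805  1.78732768 -0.48788056  0.70716736
 -2.48180384]
[-0.43898877  0.74848531  0.5029439   1.8412896  -0.54037598  0.69138227
 -2.56376789]
[-0.40540076  0.54652981  0.65043396  1.7215412  -0.38085893  1.00538409
 -2.55794711] [ 0.61270955 -0.07006326  0.15909118] 0.05465263707066668 12.3167 [ 0.48112931 -1.30367921 -0.6429623 ]
```

View pics/p4.png

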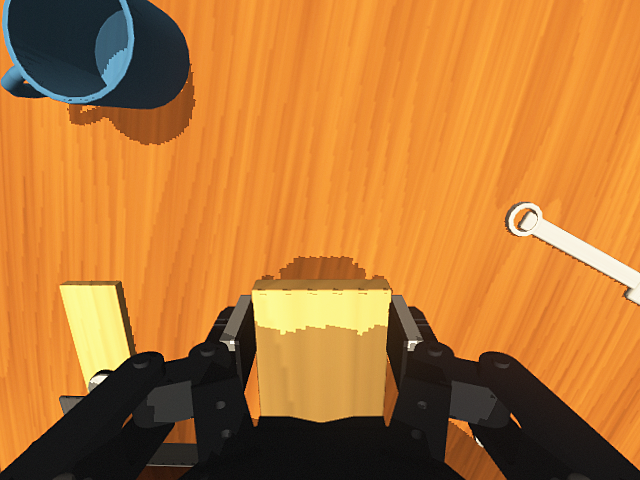

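Run:
```python
from h import *
import pickle
# end of packer in tool frame, from p4: top edge row/cols on plane tool y=-.026
st=np.load('pics/p4_st.npy',allow_pickle=True).item();cm=cam('wrist',st)
d=np.load('pics/p4_d.npy');print(d[300,320],d[310,300],d[310,340])
Q=onplane(cm,[[254,290],[390,290]],st['tcp_pos'][2]+.026);M=q2R(st['tool_rot']);print(((Q-st['tcp_pos'])@M).round(4))
ya=SY+np.deg2rad(3);v=np.array([-np.sin(ya),np.cos(ya)]);q2=down(ya+np.pi)
G0=A-.177*v;G1=A-.095*v
for G in(G0,G1):print(manip.solve_ik([*G,-.012],q2))
manip.servo_line([*G0,.03],q2,feed=.2)
manip.servo_line([*G0,0.0],q2,feed=.08)
hit=manip.servo_line([*G0,-.025],q2,feed=.015,until_force=3)
s=manip.state();print(hit,s['tcp_pos'],s['ft_force'],s['clock'],s['q'])
im,d,cm,st=shot('scene','s1')
cv2.imwrite('pics/s1c.png',cv2.resize(im[200:420,280:480,::-1],None,fx=2.7,fy=2.7))
```

```text
0.14213467 0.14289966 0.14218706
[[-0.0266 -0.0261  0.0158]
 [ 0.0268 -0.0259  0.0157]]
[-0.30089226  0.78494968  0.50518949  1.76524355 -0.5369795   0.73245506
 -2.39974895]
[-0.43279695  0.75229812  0.49500076  1.82843731 -0.53093811  0.69588482
 -2.52247694]
True [ 0.6226631  -0.06724684 -0.01463735] [-0.81722033  1.41301465  5.39343288] 14.7 [-0.29417011  0.78697675  0.49571352  1.76493041 -0.53196276  0.7269625
 -2.40357656]
```

View pics/s1c.png

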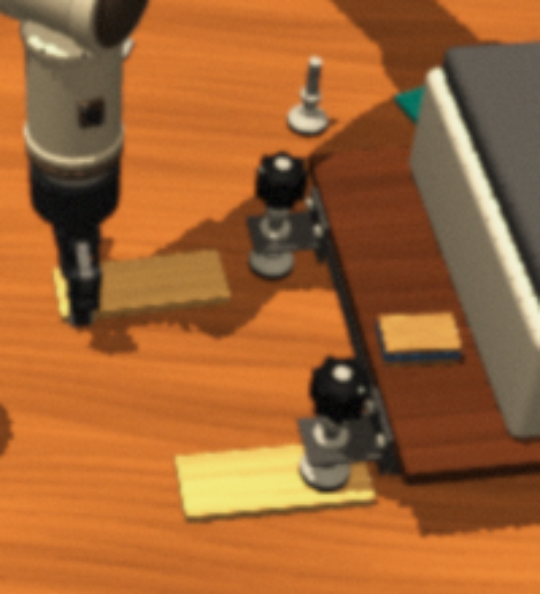

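The crop shows the gripped packer flat on the desk at crop (165,285), pointing at the bare foot at (272,262). Next I slide it in.

Run:
```python
from h import *
ya=SY+np.deg2rad(3);v=np.array([-np.sin(ya),np.cos(ya)]);q2=down(ya+np.pi)
G0=A-.177*v;G1=A-.095*v
manip.servo_line([*G0,-.0140],q2,feed=.02)
s=manip.state();print(s['tcp_pos'],s['ft_force'])
hit=manip.servo_line([*G1,-.0140],q2,feed=.06,until_force=10)
s=manip.state();print(hit,s['tcp_pos'],G1,s['ft_force'],s['clock'],s['q'][6])
h2=manip.servo_line([*G1,-.0175],q2,feed=.01,until_force=3)
s=manip.state();print(h2,s['tcp_pos'],s['ft_force'],s['finger_gap'],s['clock'])
im,d,cm,st=shot('scene','s2')
cv2.imwrite('pics/s2c.png',cv2.resize(im[200:420,280:480,::-1],None,fx=2.7,fy=2.7))
```

```text
[ 0.62268076 -0.06727336 -0.01409554] [-0.63690932  0.22191347 -0.95273233]
False [ 0.60230131  0.01138851 -0.01393711] [0.6021861  0.01212597] [-0.11752751 -0.17172861 -2.65534088] 16.5167 -2.502933182885558
True [ 0.60244477  0.01156638 -0.01465583] [-0.83628439 -0.19898454  4.76265122] 0.054576109882610274 16.75
```

View pics/s2c.png

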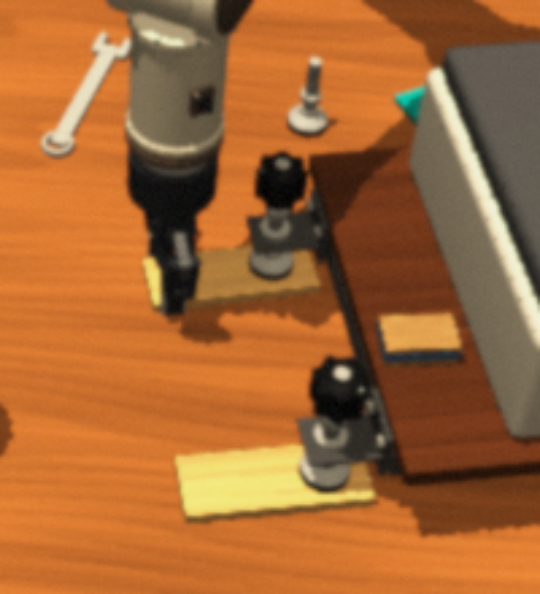

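Run:
```python
from h import *
ya=SY+np.deg2rad(3);v=np.array([-np.sin(ya),np.cos(ya)]);q2=down(ya+np.pi)
G1=A-.095*v;G2=A-.13*v
manip.set_gripper(.075)
manip.servo_line([*G1,.06],q2,feed=.1)
manip.servo_line([*G2,.22],q2,feed=.25)
im,d,cm,st=shot('wrist','a1');np.save('pics/a1_st.npy',st,allow_pickle=True)
print(st['clock'],st['tcp_pos'],st['ft_force'],st['q'])
im,d,cm,st=shot('top','a1t')
cv2.imwrite('pics/a1tc.png',cv2.resize(im[180:280,230:360,::-1],None,fx=5,fy=5))
im,d,cm,st=shot('scene','a1s')
cv2.imwrite('pics/a1sc.png',cv2.resize(im[240:330,340:440,::-1],None,fx=6,fy=6))
```

```text
18.8583 [ 0.60986936 -0.02098973  0.21836167] [-0.2594556   0.13931447  0.40103751] [-0.61690581  0.5157568   0.83918708  1.68847495 -0.4180439   1.12960631
 -2.54682053]
```

View pics/a1.png

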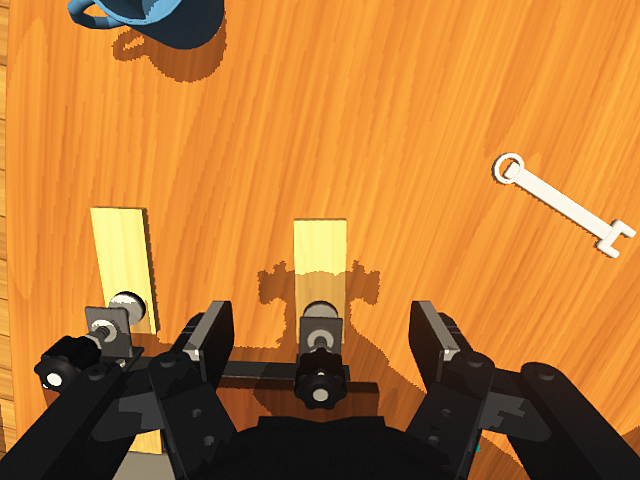

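View pics/a1sc.png

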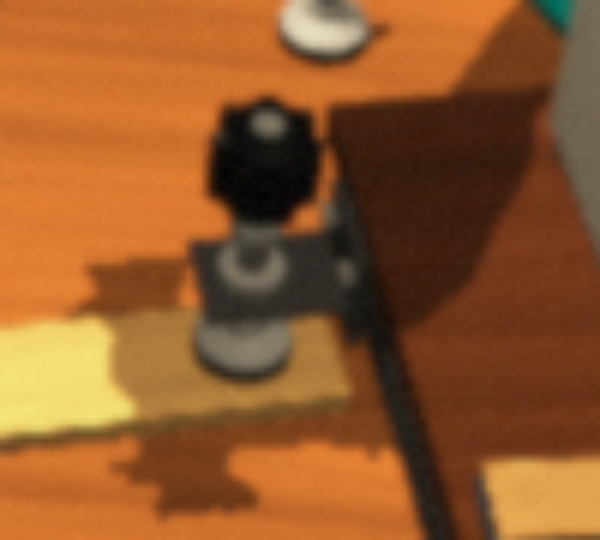

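View pics/a1tc.png

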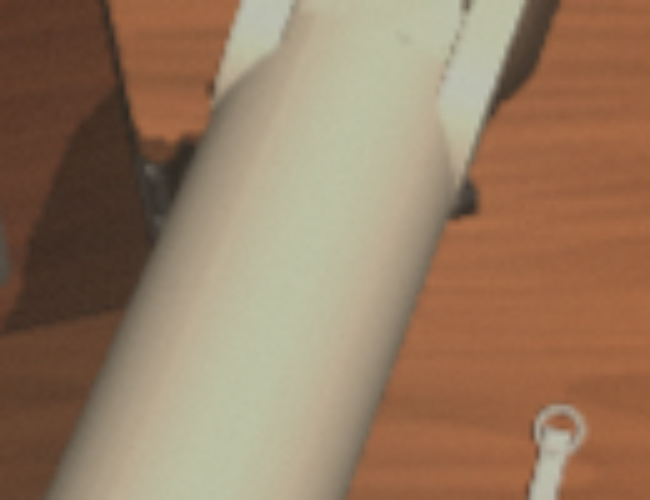

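```bash
python3 - <<'E'
from h import *
st=np.load('pics/k1_st.npy',allow_pickle=True).item();cm=cam('wrist',st);d=np.load('pics/k1_d.npy')
for u,v in((20,200),(10,130),(60,200),(110,200),(170,150)):
    C,r=rays(cm,[[u,v]]);print((u,v),(C+r[0]*d[v,u]).round(3))
st=np.load('pics/a1_st.npy',allow_pickle=True).item();c2=cam('wrist',st)
from m import blob
E
python3 - <<'E' | tail -12
from m import *
st=np.load('pics/a1_st.npy',allow_pickle=True).item();c2=cam('wrist',st)
c,a=blob(cv2.imread('pics/a1.png'),319,394);print('cap',c,a,onplane(c2,[c],.139))
print(tri(K+[(c2,c)]))
im=cv2.imread('pics/a1.png')
for r in(225,250):print(r,onplane(c2,[[293.5,r],[347,r]],.0115).round(4))
from h import A,SY
for z in (.2,.093):
  print([ (g,manip.solve_ik([*A,z],down(np.deg2rad(g)))) for g in(12,102)])
E
```

```text
(20, 200) [0.587 0.235 0.224]
(10, 130) [0.627 0.246 0.208]
(60, 200) [0.582 0.229 0.2  ]
(110, 200) [0.572 0.225 0.15 ]
(170, 150) [0.606 0.197 0.089]
cap 0 [198.33802817 270.92957746] 142
cap 1 [265.05586592 189.54748603] 179
cap wrist [0.5773 0.1035 0.1389] [0. 0.]
top proj [[268.9 215.2]]
scene proj [[385.1 259.1]]
top (array([269.26666667, 214.66666667]), np.int32(15))
scene (array([384.21052632, 260.10526316]), np.int32(19))
top [362 227  32  50 851] [[361.0, 271.20001220703125], [376.79998779296875, 225.8000030517578], [393.6000061035156, 231.60000610351562], [377.79998779296875, 277.1000061035156]] [377.3 251.5]
scene [233 240  46  43 898] [[232.1999969482422, 274.5], [264.5, 234.1999969482422], [279.6000061035156, 246.3000030517578], [247.3000030517578, 286.6000061035156]] [255.6 260.7]
w1 [ 292  158   59  143 7239] [[292.0, 158.0], [350.0, 158.0], [350.0, 300.0], [292.0, 300.0]] [322.7 225. ]
k0 [ 452  247   80  107 4003] [[444.5, 337.5], [496.29998779296875, 241.3000030517578], [531.7000122070312, 260.3999938964844], [479.8999938964844, 356.5]] [488.9 297.7]
k1 [ 494  192 
[... 1135 characters left out ...]
0.10318502, 0.13990995]), [np.float64(0.00024011538905219769), np.float64(0.0004702526793788364), np.float64(0.000671136762435716)])
225 [[ 0.6317  0.0083  0.0115]
 [ 0.5775 -0.0057  0.0115]]
250 [[0.6253 0.0353 0.0115]
 [0.57   0.021  0.0115]]
[(12, array([-0.34008732,  0.37812518,  0.14751005,  1.7493678 , -0.06377029,
        1.01874018,  0.0400536 ])), (102, array([ 0.64485788,  0.75950556, -1.300798  ,  1.71680848,  0.76537556,
        1.27947854,  0.94963909]))]
[(12, array([-0.28231352,  0.50953747,  0.07545243,  1.82563168, -0.05087064,
        0.80828241,  0.02817776])), (102, array([ 0.63041055,  0.97365011, -1.30590686,  1.79517551,  1.01111113,
        1.2279406 ,  0.79685691]))]
```

```bash
cat >> h.py <<'E'
A=np.array([.578,.1038])
def avg(n=6,dt=.02):
    f=[];t=[]
    for _ in range(n):
        s=manip.state();f.append(s['ft_force']);t.append(s['wrist_torque']);manip.dwell(dt)
    return np.mean(f,0),np.mean(t,0),np.std(t,0)
E
python3 - <<'E'
from h import *
q12=down(np.deg2rad(12))
manip.movep([*A,.20],q12)
q=np.array(manip.state()['q']);print(q.round(3),manip.state()['clock'])
ZG=.093
qh=np.array(manip.solve_ik([*A,.20],q12));qa=np.array(manip.solve_ik([*A,ZG],q12));qb=np.array(manip.solve_ik([*A,ZG-.005],q12))
print(qh,qa,qb)
np.save('pics/q.npy',[qh,qa,qb])
e=np.zeros(7);e[6]=2.3
manip.set_joints(qh+e)
s=manip.state();print(s['clock'],s['tcp_pos'],s['q'][6]);print(avg())
im,d,cm,st=shot('wrist','g0')
E
```

```text
[-0.34   0.378  0.148  1.751 -0.064  1.018  0.04 ] 21.2167
[-0.34005552  0.37736274  0.14782756  1.75049657 -0.06379788  1.01838495
  0.04045625] [-0.32621806  0.51074478  0.13255936  1.82839786 -0.08947606  0.80820136
  0.06092174] [-0.32544884  0.51787227  0.1316521   1.83085147 -0.09083081  0.79866369
  0.0620006 ]
23.2 [0.57799521 0.10375932 0.19999822] 2.339831920426328
(array([ 0.25213872, -0.23381227,  0.1638828 ]), array([ 0.01905892,  0.00100573, -0.00872908]), array([0.02445239, 0.01059453, 0.03590252]))
```

View pics/g0.png

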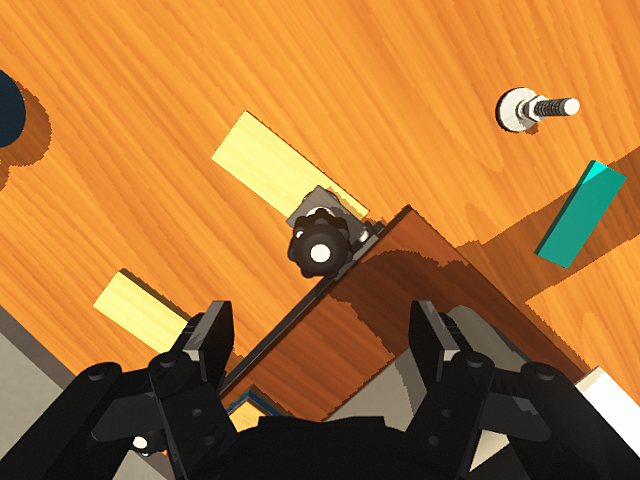

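Run:
```python
from h import *
qh,qa,qb=np.load('pics/q.npy');e=np.zeros(7);e[6]=2.3
st=manip.state();cm=cam('wrist',st);print('expect cap at',proj(cm,[[*A,.139]]))
manip.set_gripper(.07)
M=R2q(q2R(st['tool_rot']))
p=st['tcp_pos']
hit=manip.servo_line([*A,.093],down(np.deg2rad(12)+2.3),feed=.12,until_force=6)
s=manip.state();print(hit,s['tcp_pos'],s['ft_force'],s['q'],(qa+e))
im,d,cm,st=shot('wrist','g1')
print(avg(25,.008),s['clock'])
```

```text
expect cap at [[320.14242481 252.3483133 ]]
False [0.57873124 0.10387931 0.09374558] [ 0.36019584  0.14738007 -0.73783964] [-0.32538385  0.50995605  0.13163995  1.82745717 -0.08866581  0.80842247
  2.36029702] [-0.32621806  0.51074478  0.13255936  1.82839786 -0.08947606  0.80820136
  2.36092174]
(array([ 0.05367017,  0.03505957, -0.00596562]), array([ 0.00719589, -0.00154769,  0.00011319]), array([0.02209437, 0.02812823, 0.03030508])) 24.6167
```

View pics/g1.png

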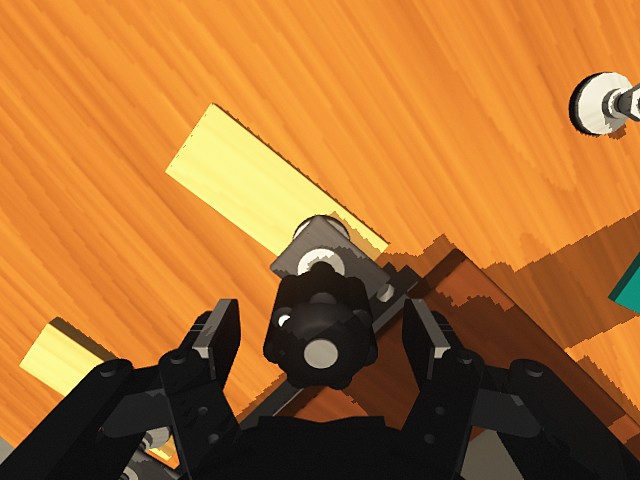

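```bash
cat >> h.py <<'E'
def qth(th):
    qh,qa,qb=np.load('pics/q.npy');q=qa+(th/(2*np.pi))*(qb-qa);q[6]+=2.3-th;return q
def turn(th):
    manip.set_joints(qth(th));f,t,sd=avg(25,.008);s=manip.state()
    print(f"th {th:.2f} clk {s['clock']:.1f} tz {t[2]:+.3f} sd {sd[2]:.3f} F {f.round(1)} txy {t[:2].round(2)} gap {s['finger_gap']:.4f} q7 {s['q'][6]:.3f} cmd {qth(th)[6]:.3f}",flush=True)
    return t[2]
E
python3 - <<'E'
from h import *
manip.set_gripper(.035)
s=manip.state();print(s['finger_gap'],s['tcp_pos'],s['clock']);print(avg(25,.008))
for th in(.2,.4,.8,1.2,1.6):turn(th)
im,d,cm,st=shot('wrist','g2')
E
```

```text
0.042917353936268825 [0.57864435 0.10349383 0.09364027] 25.2333
(array([-0.08681023, -1.34450488,  5.20771515]), array([-0.30808639,  0.02879106,  0.03540564]), array([0.03789899, 0.04523173, 0.02935228]))
th 0.20 clk 26.0 tz -0.066 sd 0.035 F [ 0.  -1.6  5.4] txy [-0.34  0.01] gap 0.0431 q7 2.161 cmd 2.161
th 0.40 clk 26.5 tz -0.060 sd 0.033 F [ 0.1 -1.5  5.3] txy [-0.37 -0.03] gap 0.0425 q7 1.961 cmd 1.961
th 0.80 clk 27.1 tz -0.074 sd 0.033 F [ 0.3 -1.8  5.3] txy [-0.48 -0.05] gap 0.0426 q7 1.561 cmd 1.561
th 1.20 clk 27.8 tz -0.057 sd 0.030 F [ 0.4 -2.2  5.5] txy [-0.58  0.01] gap 0.0426 q7 1.161 cmd 1.161
th 1.60 clk 28.5 tz -0.071 sd 0.026 F [ 0.1 -2.4  5.7] txy [-0.65  0.1 ] gap 0.0428 q7 0.761 cmd 0.761
```

View pics/g2.png

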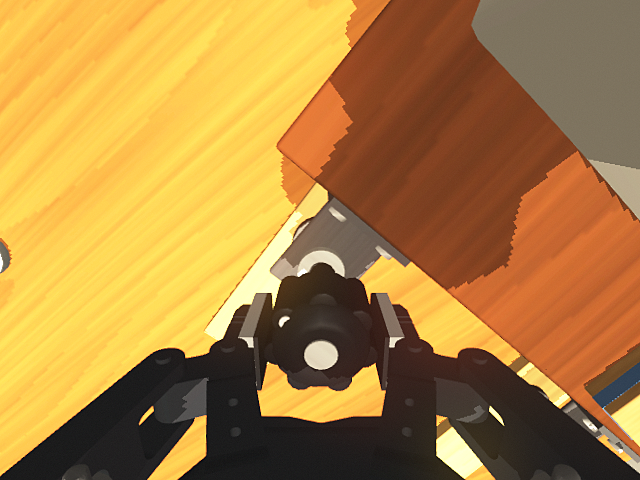

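Run:
```python
from h import *
L=[]
th=1.6
for th in [2.0,2.3]+list(np.arange(2.45,4.61,.15)):
    t=turn(th);L.append((th,t))
    if abs(t)>.11 or abs(t)<.03:break
np.save('pics/L.npy',L)
```

```text
th 2.00 clk 29.2 tz -0.066 sd 0.026 F [-0.2 -2.7  6.1] txy [-0.63  0.23] gap 0.0431 q7 0.361 cmd 0.361
th 2.30 clk 29.8 tz -0.067 sd 0.037 F [-0.4 -2.9  6.4] txy [-0.61  0.32] gap 0.0428 q7 0.061 cmd 0.061
th 2.45 clk 30.3 tz -0.064 sd 0.022 F [-0.9 -3.   6.8] txy [-0.59  0.35] gap 0.0429 q7 -0.089 cmd -0.089
th 2.60 clk 30.8 tz -0.060 sd 0.029 F [-0.9 -2.9  6.8] txy [-0.57  0.39] gap 0.0426 q7 -0.239 cmd -0.239
th 2.75 clk 31.2 tz -0.067 sd 0.027 F [-1.1 -2.9  7.1] txy [-0.54  0.4 ] gap 0.0426 q7 -0.389 cmd -0.389
th 2.90 clk 31.7 tz -0.056 sd 0.032 F [-1.3 -2.9  7.2] txy [-0.52  0.44] gap 0.0424 q7 -0.539 cmd -0.539
th 3.05 clk 32.2 tz -0.067 sd 0.035 F [-1.6 -3.   7. ] txy [-0.51  0.47] gap 0.0423 q7 -0.689 cmd -0.689
th 3.20 clk 32.7 tz -0.066 sd 0.031 F [-1.8 -3.   7.8] txy [-0.47  0.48] gap 0.0423 q7 -0.839 cmd -0.839
th 3.35 clk 33.1 tz -0.083 sd 0.032 F [-2.1 -2.9  7.6] txy [-0.44  0.5 ] gap 0.0423 q7 -0.989 cmd -0.989
th 3.50 clk 33.6 tz -0.087 sd 0.022 F [-2.2 -2.7  7.9] txy [-0.41  0.52] gap 0.0426 q7 -1.139 cmd -1.138
th 3.65 clk 34.1 tz -0.093 sd 0.022 F [-2.2 -2.8  8. ] txy [-0.39  0.53] gap 0.0430 q7 -1.289 cmd -1.288
th 3.80 clk 34.6 tz -0.111 sd 0.038 F [-2.4 -2.5  8.1] txy [-0.38  0.54] gap 0.0429 q7 -1.439 cmd -1.438
```

Thread drag was steady at 0.065 N·m up to 3.2 rad. It then rose linearly to 0.111 at 3.8 rad, which is roughly 5–8 N on the sole. I'll confirm with a longer average, then let go.

Run:
```python
from h import *
f,t,sd=avg(80,.008);print(f,t)
manip.set_gripper(.075)
print(avg(25,.008)[:2])
s=manip.state();p=s['tcp_pos'];print(p,s['finger_gap'],s['clock'])
im,d,cm,st=shot('wrist','r0')
manip.servo_line([p[0],p[1],.21],None,feed=.15)
G=np.array([*(A-.09*YS),.26])
im,d,cm,st=shot('wrist','r1');print(st['clock'],st['tcp_pos'],st['q'])
```

```text
[-2.48866719 -2.50038553  7.96318231] [-0.37171298  0.53456185 -0.10548299]
(array([ 0.10363408,  0.03109359, -0.05862305]), array([0.0009467 , 0.00687976, 0.00466555]))
[0.57797634 0.1038705  0.08988999] 0.07487381292509415 35.8667
36.8667 [0.57720323 0.10378813 0.20903211] [-0.34280443  0.36767874  0.1507204   1.74219984 -0.06269055  1.038068
 -1.46054132]
```

View pics/r1.png

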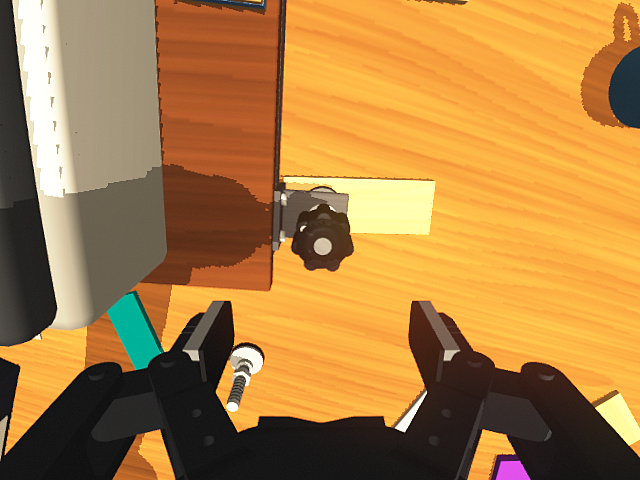

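Run:
```python
from h import *
manip.movep([.42,-.12,.30],down(np.deg2rad(-60)))
im,d,cm,st=shot('scene','f_s')
im2,d,cm2,st2=shot('top','f_t');s=manip.state()
cv2.imwrite('pics/f.png',np.hstack([cv2.resize(im[240:330,340:440,::-1],(400,360)),cv2.resize(im2[180:270,230:330,::-1],(400,360))]))
print(s['clock'],s['tcp_pos'],s['finger_gap'])
a=cv2.imread('pics/top0.png').astype(int);df=(abs(a-im2[...,::-1]).max(2)>60);print(df.sum())
```

```text
38.125 [ 0.4206969  -0.11877491  0.29943266] 0.07518906215510361
17785
```

View pics/f.png

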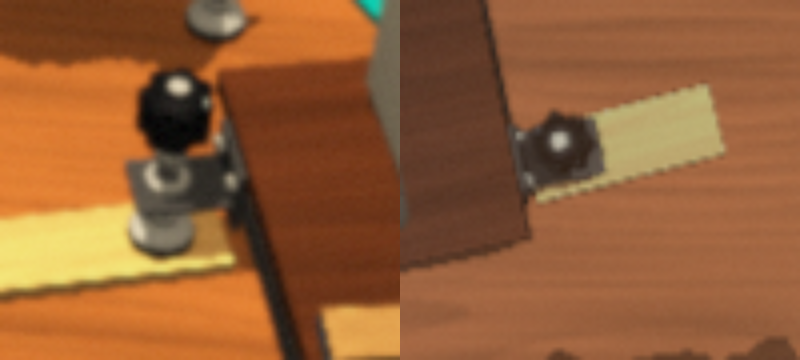

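View pics/f_s.png

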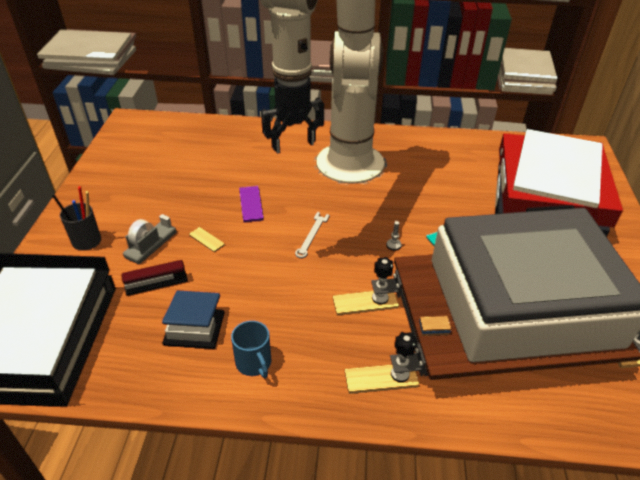

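The sole stands fully on the packer at scene (381,297), and everything else is where it was. Handing in.

```bash
python3 -c "
from cell import manip
print(manip.hand_in(),manip.state()['clock'])"
```

```text
the job is handed in; nothing more can be done
the job is handed in; nothing more can be done
```

The packer is flat under the near-corner foot with the whole sole over it. The foot is screwed down until it bears lightly, and I handed the job in at about 38 s.

- **Packer:** I took the larger beech slip, gripped it near one end, set it down beside the stand and slid it in along the stand's +y. Its centre line passes through the screw axis to within about 1 mm. It lies about 3° off the stand's y, on purpose, to keep the last joint clear of its limit. The inner end is about 37 mm past the axis.
- **Screw:** I turned the knob 3.8 rad (0.60 turn) clockwise in one grip. The thread drag was steady at about 0.065 N·m until about 3.2 rad, then rose to 0.105–0.111 N·m. That puts roughly 5–8 N on the sole.
- **Last checks:** The final scene and top pictures show the sole wholly on the packer, the gripper open and clear, and no bystander visibly moved.

Checks that failed or disagreed:
- **Finger tips:** The text puts them 25 mm ahead of the TCP. The wrist image, its depth and the touch on the desk all showed them about 15–20 mm behind it. The first close therefore met nothing above the packer, and I corrected for it.
- **Torque sign:** The wrist torque about the vertical read negative for clockwise turning, where I expected positive. I judged the touch by its size.
- **Packer height:** Triangulating the packer gave 5–10 mm, against about 11 mm from the wrist depth, so I went by touch.

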